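# Fold out the panel hook and hang the tape roll

## Task

On the small dark steel tool panel, fold the flat hook outward and down until it rests on its stop, then hang the roll of tape on it, with the hook through the roll's hole and the roll slid back along the hook until it meets the panel. Let go of it there, and leave everything else on the table where it is.

Things in the scene. Friction and masses are not known exactly. Their poses are not given: they have to be found in the camera images.
- panel_face (a point): point on the front face of the panel's upright dark steel plate (110 mm wide, 205 mm high, standing on the table), on its vertical centre line, 115 mm above the table. The panel is fixed. Its frame: x points horizontally into the panel (away from the robot's side), y to the left along the panel, z up; the plate's front face is the plane x = 0. Wire wings extend to 133 mm either side; the foot and braces are behind.
- hook_hinge (a point): hinge axis of the folding hook, 18 mm in front of the plate's face, 115 mm above the table; it runs level along the panel (y). Two hinge cheeks 26 mm high stand 9 to 17 mm to either side of its middle. The hook is a round steel bar 12 mm thick: 80 mm straight from the hinge, then a bent nose that at joint 0 points away from the panel, 12 mm out and 4 mm up (centre line). At joint 0 the bar stands upright, parallel to the plate.
- hook (a joint): fold-out angle of the hook, rad: 0 = folded flat (bar upright against the panel), grows as its top swings outward away from the panel and down; 0.96 = on its stop, the bar then rising outward at 35 degrees above level with the nose pointing up. A stiff hinge: it stays where it is left and takes about 3 N at the nose to turn.
- hook_nose (a point): middle of the hook's nose, a good place to pinch from both sides (12 mm thick). Hook frame: z along the bar from the hinge to the tip, -x the way the nose points, y along the hinge. This point lies at x -9 mm, z 83 mm from the hinge in that frame, so it moves on an arc of 83 mm radius about the hinge.
- hook_seat (a point): point on the centre line of the hook's bar, 40 mm from the hinge; axes as hook_nose.
- roll_center (a point): centre of the part-used roll of tape (half-way up, in the middle of its hole): a ring of 110 mm outer and 76 mm hole diameter (wall 17 mm), 48 mm wide, 0.15 to 0.27 kg, pale paper-coloured. It lies flat on the table with its hole axis (z) vertical, its top 48 mm above the table. To thread it onto the unfolded hook its hole axis must be tilted towards the bar's slope. It may need a push along the bar to slide to the panel.
- spool: bystander, not to be moved: black flanged spool without a usable hole, 80 mm diameter, 55 mm high, standing on end; origin at its underside's centre
- jar: bystander, not to be moved: closed jar, 68 mm diameter, 85 mm high, standing; origin at its underside's centre
- driver: bystander, not to be moved: screwdriver lying on the table; origin at its underside, near the middle
- spanner: bystander, not to be moved: spanner lying on the table; origin at its underside, near the middle
- battery: bystander, not to be moved: grey battery block 140 x 45 x 40 mm; origin at its underside's centre
- carton: bystander, not to be moved: small carton 100 x 70 x 60 mm; origin at its underside's centre
- cup: bystander, not to be moved: open white plastic cup, 76 mm across, 90 mm high; origin at its underside's centre
- roll: the same roll of tape; origin at the centre of its underside

How it is judged:
On the way:
1. the hook is folded out onto its stop, the roll not yet on it (value of joint hook above 0.88 rad and distance between roll_center and hook_seat above 0.07 m), for 0.2 s.
At the end, for the whole second after the job is handed in: The hook is folded out (beyond 0.85 rad), its bar runs through the roll's hole (roll centre within 50 mm of the bar point 40 mm from the hinge), the roll hangs clear of the table, slid back to the panel (its centre no more than 62 mm in front of the plate's face), released and at rest (value of joint hook above 0.85 rad and distance between roll_center and hook_seat below 0.05 m and x of roll_center in the frame of panel_face above -0.062 m and height (world z) of roll_center above 0.065 m and linear speed of roll below 0.02 m/s and angular speed of roll below 0.2 rad/s); the robot touches nothing.
It fails at once if a bystander is shifted by more than 30 mm (distance of any of spool, jar, driver, spanner, battery, carton, cup from where it was at the start of the episode above 0.03 m).
It also fails if it takes over 58 s, if anything falls off the work surface, if the arm or the gripper's body presses on something with over 40 N, if the wrist force passes 120 N, or if a joint passes its speed limit or range.

## Robot

A 7-joint arm with a two-finger parallel gripper is mounted at the origin on the work surface. World frame = base frame: x ahead of the robot, y to its left, z up, the work surface at z = 0. Lengths are in m, angles in rad, forces in N, time in s.
With the tool pointing down it reaches from about 0.425 to 0.925 m from the base axis. Payload 6.8 kg.
Tool frame: the origin (TCP) lies midway between the tips of the shut fingers; the grasp point (between the pads) lies 19 mm behind it; z points along the fingers, y is the direction in which the jaws open and shut (so a half turn about z gives the same grasp; the last joint's range is limited). The gripper opens to 85 mm and grips with 20 to 120 N. Pads are 22 mm wide; open, the fingers measure 114 mm over their backs; the gripper's body (76 mm by 85 mm) begins 54 mm behind the grasp point. The pads swing forward as they close: fully open they stand 13 mm farther back than shut.
Start: joints at [-0.108, 0.477, 0.022, 1.555, -0.011, 1.109, -0.083], TCP at [0.675, 0, 0.231] pointing down, gripper open.
Joint ranges: [-2.96, 2.96], [-0.34, 2.1], [-1.41, 1.46], [0.24, 2.44], [-1.37, 4.51], [0.17, 1.92], [-2.96, 2.96]. Speed limits (rad/s): [2.39, 2.39, 3.14, 3.14, 3.14, 3.14, 3.14].

## Interface

Orientations are given as a unit quaternion [w, x, y, z].
In Python, from station import bot gives the robot as it stands.
- The arm moves only by the shell command python3 -m jog 'ROWS' [FORCE]. ROWS is JSON, a list of rows, each a list of 3 entries, a list of its own where there are three numbers: the shift along the tool's x, y, z in mm, then the turn, a rotation vector about the tool's x, y, z in degrees, then the closure, from -1 (fully open) to 1 (shut). A call has 1 to 12 rows; each row shifts and turns the commanded pose from where the row before left it, along the tool's axes as they then stand; what a row does not reach is not made up. A row lasts 1/8 s, in which the tool goes at most 62.5 mm and 10.7 degrees, less where a joint would pass 70% of its speed; a pose out of reach is approached as far as the arm can. A call is refused whole if a number of a shift passes 62.5 or a number of a turn 10.7, either way. A call with a gripper value outside its range is refused whole. The fingers move at their own pace and stop on an object; FORCE is the grip in N (left out, the last holds). Time passes only in rows, so rows that do not move let the fingers close. It gives the time, the measured TCP pose, the force and the opening at its end, in the units of the state.
- bot.get_obs(): the state, without advancing time (a new reading comes with each control period).
- bot.read_camera(name): name is "scene" or "side" or "wrist"; returns (picture, depth): 384x512x3 uint8, red, green, blue; 384x512 float32, m along the optical axis (not along the pixel's ray), 0 where there is no reading.
- bot.camera_info(name): a dict with "fx", "fy", "cx", "cy" (pixels), "world_from_camera" (4x4, takes a point from camera to world coordinates); the wrist camera has in their place "mount" (4x4, takes a point from camera to tool coordinates, whose origin is the TCP and whose axes are the flange's). Camera axes: x right, y up, looking along -z (the intrinsics and any distortion apply to the point x, -y, -z); pixel columns grow to the right and rows downward; lengths in m; the calibration is good to about 2 mm. A picture is of the moment at which its call begins: read the wrist's pose just before it. camera_info takes no time and is no camera call.
- bot.hand_in(): hands the job in, once; it reports no verdict.
Trained networks look in the newest picture that a camera, given by its name, has taken for a name from the list of things; names that differ only in an ending like _2 or _b are one class to them, and where a whole thing is asked for, a point or a joint stands for the part that bears it (a point fixed in the world has none). Each returns a list of dicts, best first, with "score" (0 to 1); they miss things now and then, are a little off and sometimes report something else, mostly with a low value. They report only what shows in the picture. A call takes as long as a camera call.
- bot.find_in(camera, thing): "xy" ([column, row] as shares, 0 to 1, of the picture: columns of its width, rows of its height, amid what is visible of it).
- bot.cut_out(camera, thing): "pixels" (384x512 bool, what is visible of it) and "xy" ([column, row] as shares, 0 to 1, of the picture: columns of its width, rows of its height, amid what is visible of it).
- bot.landmark_of(camera, thing): "xy" ([column, row] as shares, 0 to 1, of the picture: columns of its width, rows of its height: a listed point, or the origin of a listed thing).
The state is a dict: "t": time; "q": joint angles; "joint_vel": joint speeds; "joint_torque": joint torques, N m; "eef_pos": TCP position; "tool_rot": TCP orientation; "contact_force": force on the tool from outside, world axes, zero at the start; "torque": the same for the moment, N m; "gripper_width": opening from 0.0 (shut) to 1.0 (fully open).
Only numpy, scipy, OpenCV 4.12 (cv2) and the standard library are available. Lean on these libraries where they do the work, as an engineer would, in place of code of your own. Each camera call takes 0.05 s, during which the arm holds its last target.

## Working session

There is one attempt and no reset: what is moved stays moved. The work goes in short steps, Python scripts to look and compute and a shell command to move; the robot and the scene stay as the last step left them, time stands still between calls to the robot, and variables do not carry over. Pictures are saved under pics/ and viewed, and the job is handed in when it is done.

```bash
ls; mkdir -p pics
cat > h.py <<'E'
import numpy as np, cv2
from station import bot
from scipy.spatial.transform import Rotation as R
def cam(n):
    ci=bot.camera_info(n)
    if 'world_from_camera' in ci: return ci,np.array(ci['world_from_camera'])
    o=bot.get_obs(); T=np.eye(4); q=o['tool_rot']; T[:3,:3]=R.from_quat([q[1],q[2],q[3],q[0]]).as_matrix(); T[:3,3]=o['eef_pos']
    return ci,T@np.array(ci['mount'])
def bp(ci,T,u,v,d):
    d=np.asarray(d); p=np.stack([(u-ci['cx'])/ci['fx']*d,-(v-ci['cy'])/ci['fy']*d,-d],-1)
    return p@T[:3,:3].T+T[:3,3]
def cloud(ci,T,dep):
    v,u=np.mgrid[0:384,0:512]; return bp(ci,T,u,v,dep)
def save(n,rgb): cv2.imwrite('pics/'+n+'.png',rgb[...,::-1])
E
python3 - <<'E'
from h import *
for n in ['scene','side','wrist']:
    ci,T=cam(n); rgb,d=bot.read_camera(n); save(n+'0',rgb); np.savez('pics/'+n+'0.npz',rgb=rgb,d=d,T=T)
    print(n,{k:v for k,v in ci.items()})
print(bot.get_obs())
E
```

```text
pics
scene {'fx': 484.39543018670867, 'fy': 484.39543018670867, 'cx': 252.28344887820705, 'cy': 197.24619713336136, 'world_from_camera': array([[-0.20931451, -0.72613941,  0.65491144,  1.52985989],
       [ 0.97771921, -0.16629951,  0.12810006,  0.23002478],
       [ 0.01589295,  0.6671327 ,  0.74476934,  1.24796796],
       [ 0.        ,  0.        ,  0.        ,  1.        ]])}
side {'fx': 384.99547384328594, 'fy': 384.99547384328594, 'cx': 257.9535239304921, 'cy': 193.78925195385003, 'world_from_camera': array([[-0.84539263,  0.34136441, -0.41083043,  0.0666175 ],
       [-0.5341149 , -0.54846561,  0.64335585,  0.81689924],
       [-0.00570757,  0.76331895,  0.6459966 ,  0.93302391],
       [ 0.        ,  0.        ,  0.        ,  1.        ]])}
wrist {'fx': 292.7915661386229, 'fy': 292.7915661386229, 'cx': 254.4783084790459, 'cy': 194.37129997243358, 'mount': array([[ 8.46959238e-04,  9.56114077e-01,  2.92993436e-01,
         7.51554003e-02],
       [ 9.99999641e-01, -8.04317282e-04, -2.66012300e-04,
        -6.23458481e-04],
       [-1.86784205e-05,  2.92993557e-01, -9.56114415e-01,
        -1.41475464e-01],
       [ 0.00000000e+00,  0.00000000e+00,  0.00000000e+00,
         1.00000000e+00]])}
{'t': 0.15, 'q': array([-0.10811297,  0.47761925,  0.02234407,  1.55621328, -0.01149678,
        1.1093133 , -0.08309116]), 'joint_vel': array([-0.00093122, -0.00090674,  0.00150445, -0.0041361 , -0.00017352,
        0.00233622, -0.00158471]), 'joint_torque': array([ 1.55385478e-03, -5.96924365e+01,  1.60940632e+00, -2.81490952e+01,
        1.26662746e-02,  6.56643446e-03,  5.58682734e-05]), 'eef_pos': array([6.74540683e-01, 3.16744445e-06, 2.30547633e-01]), 'tool_rot': array([-4.66588950e-04,  7.07091241e-01,  7.07121962e-01, -5.38501732e-04]), 'contact_force': array([0.65610302, 0.05332869, 0.53445724]), 'torque': array([-0.00674103, -0.01592782, -0.02718074]), 'gripper_width': 1.0010570845169124}
```

Run:
```python
import cv2,numpy as np
a=[cv2.imread(f'pics/{n}0.png') for n in('scene','side')]
cv2.imwrite('pics/two.png',cv2.resize(np.vstack(a),(768,1152))[:,:]) if 0 else None
```

```text
(no output)
```

View pics/scene0.png

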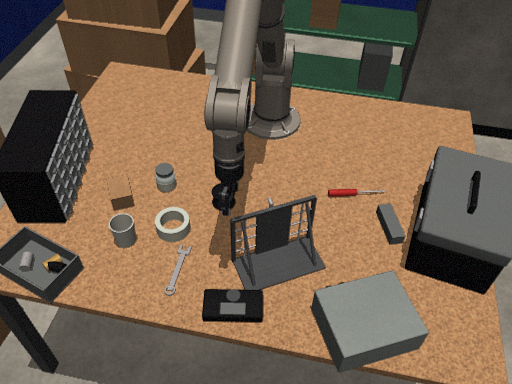

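View pics/side0.png

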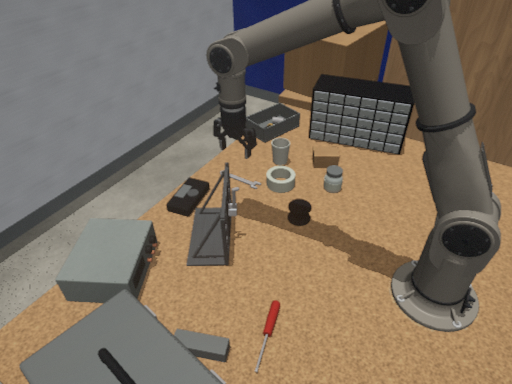

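View pics/wrist0.png

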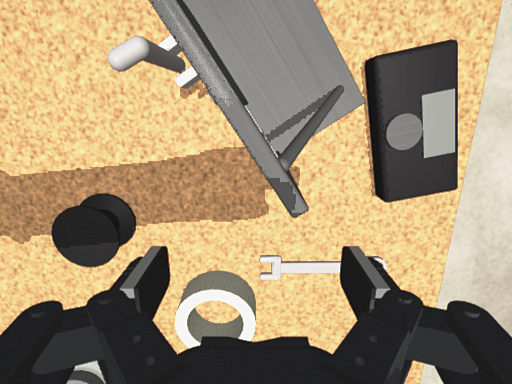

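The scene view shows the panel around (275,230), the roll at (173,223), the cup at (123,230), the jar at (165,177) and the spanner at (178,270). The wrist view shows the hook, with its nose near (130,52), and the spool at (93,230). Next I'll measure these.

```bash
python3 - <<'E'
from h import *
D={}
for n in ['scene','side','wrist']:
    ci,T=cam(n); rgb,d=bot.read_camera(n); P=cloud(ci,T,d); D[n]=(ci,T,d,P)
    for th in ['panel_face','hook_hinge','hook_nose','roll_center','roll','spool','jar','cup','spanner','battery','carton','driver']:
        try:
            r=bot.landmark_of(n,th)
        except Exception as e: print(n,th,e); continue
        for k in r[:1]:
            u,v=k['xy'][0]*512,k['xy'][1]*384; 
            print(n,th,round(k['score'],2),(round(u),round(v)),P[min(int(v),383),min(int(u),511)].round(3))
    for th in ['roll','hook','panel_face']:
        try:
            r=bot.cut_out(n,th)
            if r:
                m=r[0]['pixels']&(d>0); p=P[m]; print(n,'CUT',th,r[0]['score'],m.sum(),np.percentile(p,[2,50,98],axis=0).round(3).tolist())
                np.save(f'pics/{n}_{th}.npy',p)
        except Exception as e: print(n,th,e)
E
python3 -c "
import sys;sys.path.insert(0,'.')
from h import *;print(bot.get_obs()['t'])"
```

```text
scene panel_face 0.92 (273, 222) [0.647 0.117 0.151]
scene hook_nose 0.39 (268, 200) [ 0.433  0.067 -0.   ]
scene roll_center 0.86 (171, 226) [ 0.609 -0.221 -0.009]
scene roll 0.7 (177, 226) [ 0.611 -0.198  0.   ]
scene spool 0.47 (223, 203) [ 0.748 -0.001  0.317]
scene jar 0.56 (164, 182) [ 0.48  -0.281  0.055]
scene cup 0.59 (125, 240) [ 0.729 -0.327  0.039]
scene spanner 0.68 (178, 268) [ 0.77  -0.146  0.005]
scene battery 0.82 (387, 229) [0.488 0.469 0.02 ]
scene carton 0.65 (123, 197) [ 0.572 -0.395  0.055]
scene driver 0.68 (355, 192) [0.348 0.356 0.021]
scene CUT roll 0.76 874 [[0.574, -0.255, -0.001], [0.635, -0.205, 0.039], [0.679, -0.153, 0.05]]
scene CUT panel_face 0.94 5673 [[0.567, 0.015, -0.001], [0.662, 0.135, 0.011], [0.777, 0.264, 0.203]]
side panel_face 0.64 (225, 211) [0.6   0.163 0.162]
side hook_hinge 0.59 (235, 207) [0.607 0.109 0.133]
side hook_nose 0.52 (233, 188) [0.609 0.106 0.202]
side roll_center 0.7 (282, 178) [ 0.632 -0.246  0.003]
side spool 0.6 (298, 216) [ 0.468 -0.058  0.025]
side jar 0.56 (330, 187) [ 0.441 -0.261  0.029]
side cup 0.8 (283, 158) [ 0
[... 416 characters left out ...]
anel_face 0.89 2847 [[0.557, 0.015, 0.005], [0.648, 0.169, 0.011], [0.773, 0.274, 0.207]]
wrist panel_face 0.82 (195, 53) [0.643 0.101 0.204]
wrist hook_hinge 0.98 (174, 67) [0.615 0.101 0.142]
wrist roll_center 0.66 (217, 313) [ 0.618 -0.228 -0.001]
wrist roll 0.64 (219, 303) [ 0.621 -0.21  -0.002]
wrist cup 0.66 (219, 301) [ 0.62  -0.206 -0.   ]
wrist spanner 0.75 (322, 266) [ 0.769 -0.143  0.006]
wrist CUT roll 0.7 4042 [[0.571, -0.245, 0.001], [0.619, -0.183, 0.038], [0.671, -0.153, 0.048]]
wrist CUT hook 0.62 1688 [[0.597, 0.094, 0.119], [0.612, 0.102, 0.197], [0.617, 0.11, 0.204]]
wrist CUT panel_face 0.97 24774 [[0.605, 0.022, 0.006], [0.683, 0.104, 0.008], [0.781, 0.181, 0.205]]
2.55
```

Run:
```python
import numpy as np
from scipy.optimize import least_squares
for n in ['scene','side','wrist']:
    p=np.load(f'pics/{n}_roll.npy')
    t=p[(p[:,2]>.042)&(p[:,2]<.056)][:,:2]
    # annulus fit: center minimizing out-of-[.038,.055]
    f=lambda c:np.r_[np.maximum(0,np.hypot(*(t-c).T)-.055),np.maximum(0,.038-np.hypot(*(t-c).T))]
    r=least_squares(f,t.mean(0),loss='soft_l1',f_scale=.003); print(n,'roll',r.x.round(4),len(t))
    q=np.load(f'pics/{n}_panel_face.npy')
    s=q[(q[:,2]>.03)&(q[:,2]<.215)]
    best=None
    rng=np.random.default_rng(0)
    for _ in range(1000):
        a,b=s[rng.choice(len(s),2,0),:2]; L=np.hypot(*(b-a))
        if L<.04: continue
        nn=np.array([-(b-a)[1],(b-a)[0]])/L; dd=np.abs((s[:,:2]-a)@nn); k=(dd<.003).sum()
        if best is None or k>best[0]: best=(k,dd<.003)
    i=s[best[1]]; c=i[:,:2].mean(0); U,S,V=np.linalg.svd(i[:,:2]-c)
    w=V[0]; w=w*np.sign(w[1]); nrm=np.array([w[1],-w[0]])
    l=(i[:,:2]-c)@w
    print(n,'panel',best[0],len(s),'c',c.round(4),'yaw(x axis)',np.degrees(np.arctan2(nrm[1],nrm[0])).round(2),'ext',np.percentile(l,[0,2,98,100]).round(3), 'z',np.percentile(i[:,2],[0,2,98,100]).round(3), 'plane ',nrm.round(3),(nrm@c).round(4),'mid',(c+w*(l.min()+l.max())/2).round(4))
    try:
        h=np.load(f'pics/{n}_hook.npy'); up=h[h[:,2]>.18]; print('hooktop',np.percentile(up,[2,50,98],axis=0).round(4).tolist())
    except Exception as e: pass
```

```text
scene roll [ 0.6244 -0.2063] 367
scene panel 1607 2575 c [0.641 0.119] yaw(x axis) 33.07 ext [-0.129 -0.127  0.132  0.137] z [0.03  0.035 0.204 0.208] plane  [0.838 0.546] 0.6021 mid [0.6388 0.1223]
side roll [ 0.6203 -0.2057] 275
side panel 453 1095 c [0.6142 0.1397] yaw(x axis) 33.05 ext [-0.158 -0.152  0.108  0.108] z [0.031 0.037 0.208 0.21 ] plane  [0.838 0.545] 0.591 mid [0.6278 0.1188]
hooktop [[0.5998, 0.1019, 0.1844], [0.607, 0.1091, 0.1976], [0.6104, 0.1129, 0.203]]
wrist roll [ 0.6206 -0.2074] 1832
wrist panel 3627 9648 c [0.6617 0.0797] yaw(x axis) 32.6 ext [-0.083 -0.075  0.072  0.102] z [0.03  0.05  0.205 0.206] plane  [0.842 0.539] 0.6004 mid [0.6564 0.0879]
hooktop [[0.597, 0.0937, 0.1822], [0.608, 0.1017, 0.1998], [0.616, 0.1095, 0.2038]]
```

Run:
```python
import cv2
a=cv2.imread('pics/wrist0.png')[0:230,60:360];cv2.imwrite('pics/w0c.png',cv2.resize(a,None,fx=2.5,fy=2.5))
```

```text
(no output)
```

View pics/w0c.png

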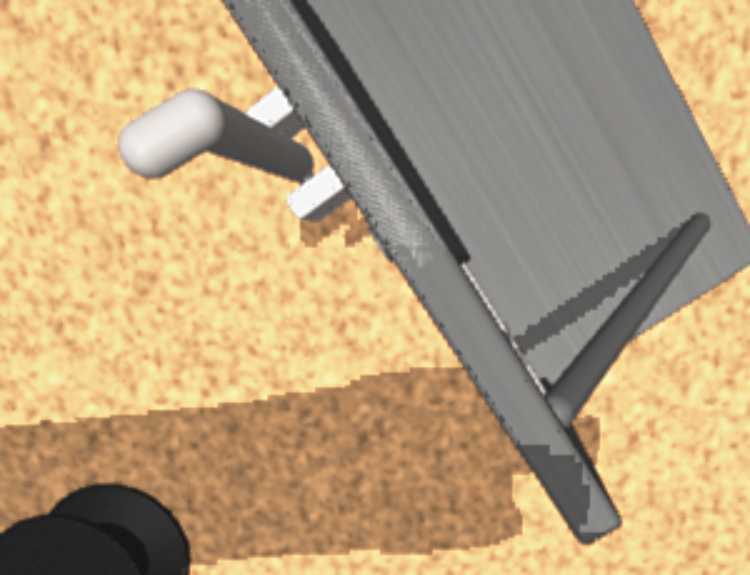

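```bash
cat >> h.py <<'E'
YAW=np.radians(33.0); PX=np.array([np.cos(YAW),np.sin(YAW),0]); PY=np.array([-np.sin(YAW),np.cos(YAW),0]); PZ=np.array([0,0,1.])
PO=0.591*PX-0.245*PY
def pan(x,y,z): return PO+x*PX+y*PY+z*PZ   # z = world height
def topan(p): p=np.asarray(p); return np.array([(p-PO)@PX,(p-PO)@PY,p[2]])
def tool(tilt,flip=1,roll=0):  # tilt deg from vertical towards the panel, tool x up/outward
    t=np.radians(tilt); z=np.sin(t)*PX-np.cos(t)*PZ; y=flip*PY; x=np.cross(y,z)
    return np.stack([x,y,z],1)@R.from_euler('z',roll,degrees=True).as_matrix()
def now():
    o=bot.get_obs(); q=o['tool_rot']; return np.array(o['eef_pos']),R.from_quat([q[1],q[2],q[3],q[0]]).as_matrix()
def plan(p1,R1,N,p0=None,R0=None):
    if p0 is None: p0,R0=now()
    rv=R.from_matrix(R0.T@R1).as_rotvec()
    Rc=R0; 
    for i in range(N):
        print(f'   [{np.round(Rc.T@(p1-p0)/N*1000,1).tolist()},{np.round(np.degrees(rv)/N,2).tolist()},c],')
        Rc=R0@R.from_rotvec(rv*(i+1)/N).as_matrix()
def st():
    o=bot.get_obs(); p,Rm=now(); print('t',round(o['t'],2),'p',p.round(4),'pan',topan(p).round(4),'z pan',(Rm[:,2]@PX).round(3),(Rm[:,2]@PY).round(3),Rm[2,2].round(3),'F',np.round(o['contact_force'],1),'w',round(o['gripper_width'],3)); print('q',np.round(o['q'],3))
E
python3 - <<'E'
from h import *
R1=tool(20); nose=pan(-.027,0,.198); print(nose)
pre=nose+(.016-.07)*R1[:,2]; print(pre); plan(pre,R1,12)
E
```

```text
[0.60644676 0.10170213 0.198     ]
[0.59095728 0.09164314 0.2487434 ]
   [[7.6, -7.0, -1.5],[-1.79, -0.97, -10.13],c],
   [[8.7, -5.5, -1.8],[-1.79, -0.97, -10.13],c],
   [[9.5, -3.8, -2.1],[-1.79, -0.97, -10.13],c],
   [[10.0, -2.0, -2.3],[-1.79, -0.97, -10.13],c],
   [[10.1, -0.2, -2.5],[-1.79, -0.97, -10.13],c],
   [[10.0, 1.7, -2.7],[-1.79, -0.97, -10.13],c],
   [[9.5, 3.5, -2.8],[-1.79, -0.97, -10.13],c],
   [[8.6, 5.2, -2.8],[-1.79, -0.97, -10.13],c],
   [[7.5, 6.7, -2.7],[-1.79, -0.97, -10.13],c],
   [[6.2, 8.0, -2.6],[-1.79, -0.97, -10.13],c],
   [[4.6, 9.1, -2.5],[-1.79, -0.97, -10.13],c],
   [[2.9, 9.8, -2.2],[-1.79, -0.97, -10.13],c],
```

```bash
python3 -m jog '[[[7.6,-7,-16.5],[-1.79,-0.97,-10.13],-1],[[8.7,-5.5,-12],[-1.79,-0.97,-10.13],-1],[[9.5,-3.8,-2],[-1.79,-0.97,-10.13],-1],[[10,-2,-2],[-1.79,-0.97,-10.13],-1],[[10,0,-2],[-1.79,-0.97,-10.13],-1],[[10,1.7,-2],[-1.79,-0.97,-10.13],-1],[[9.5,3.5,-2.5],[-1.79,-0.97,-10.13],-1],[[8.6,5.2,-2.5],[-1.79,-0.97,-10.13],-1],[[7.5,6.7,-2.5],[-1.79,-0.97,-10.13],-1],[[6.2,8,-2.5],[-1.79,-0.97,-10.13],-1],[[4.6,9,-2.5],[-1.79,-0.97,-10.13],-1],[[3,10,-2],[-1.79,-0.97,-10.13],-1]]' 40
python3 - <<'E'
from h import *
st()
R1=tool(20); nose=pan(-.027,0,.198)
rgb,d=bot.read_camera('wrist'); ci,T=cam('wrist'); save('w1',rgb)
P=cloud(ci,T,d)
for th in ['hook_nose','hook_hinge']:
    for k in bot.landmark_of('wrist',th)[:2]: u,v=k['xy'][0]*512,k['xy'][1]*384; print(th,k['score'],u,v,topan(P[int(v),int(u)]).round(4))
r=bot.cut_out('wrist','hook')
for k in r[:1]:
    p=np.array([topan(x) for x in P[k['pixels']&(d>0)]]); print(k['score'],len(p),np.percentile(p,[2,50,98],axis=0).round(4).tolist()); t=p[p[:,2]>.19]; print(np.percentile(t,[5,50,95],axis=0).round(4).tolist())
plan(nose+.016*R1[:,2],R1,3)
E
```

```text
t: 4.05
eef_pos: [0.591, 0.092, 0.2715]
tool_rot: [0.167, -0.283, 0.943, 0.049]
contact_force: [-1.1, -0.0, -0.0]
gripper_width: 0.999
t 4.05 p [0.591  0.092  0.2715] pan [-0.0452  0.0003  0.2715] z pan 0.343 0.001 -0.939 F [-1.1 -0.  -0. ] w 0.999
q [ 0.226  0.198 -0.468  1.92  -0.049  0.715  1.967]
hook_nose 0.84 253.4912 189.504 [-0.0374  0.0005  0.2028]
hook_hinge 0.74 252.5184 154.9824 [-0.0267 -0.0008  0.1314]
0.8 770 [[-0.0401, -0.0038, 0.1141], [-0.0271, 0.0021, 0.1673], [-0.0211, 0.0083, 0.2034]]
[[-0.0401, -0.0025, 0.1975], [-0.0341, 0.0019, 0.2009], [-0.0226, 0.0066, 0.2034]]
   [[2.7, 0.2, 30.4],[-0.01, 0.01, -0.07],c],
   [[2.7, 0.2, 30.4],[-0.01, 0.01, -0.07],c],
   [[2.7, 0.2, 30.4],[-0.01, 0.01, -0.07],c],
```

View pics/w1.png

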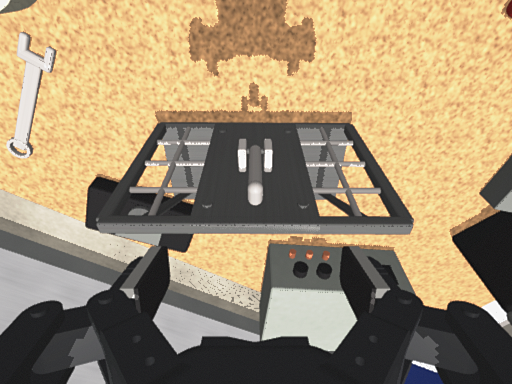

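The hook nose shows at about (255,195), centred between the fingers. Descending on it.

```bash
python3 -m jog '[[[2.7,0.7,30],[0,0,0],-1],[[3.5,0.7,30],[0,0,0],-1],[[3.5,0.3,30],[0,0,0],-1],[[0,0,0],[0,0,0],0.2],[[0,0,0],[0,0,0],1],[[0,0,0],[0,0,0],1],[[0,0,0],[0,0,0],1],[[0,0,0],[0,0,0],1]]' 60
python3 - <<'E'
from h import *
st()
rgb,d=bot.read_camera('wrist');save('w2',rgb)
E
```

```text
t: 5.25
eef_pos: [0.6095, 0.1044, 0.1847]
tool_rot: [0.168, -0.28, 0.944, 0.049]
contact_force: [-1.6, -3.4, 6.2]
gripper_width: 0.114
t 5.25 p [0.6095 0.1044 0.1847] pan [-0.023   0.0006  0.1847] z pan 0.344 -0.002 -0.939 F [-1.6 -3.4  6.2] w 0.114
q [ 0.157  0.331 -0.434  1.973  0.045  0.533  1.879]
```

View pics/w2.png

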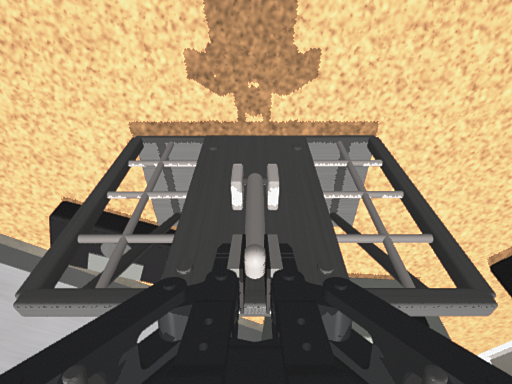

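Run:
```python
from h import *
p0,R0=now(); nz=pan(-.029,.0006,.198); o=R0.T@(p0-nz); print(o)
N=10; Rc=R0;pc=p0
for i in range(1,N+1):
    f=np.radians(6.2+57*i/N); n=nz+.0835*(-(np.sin(f)-np.sin(np.radians(6.2)))*PX+(np.cos(f)-np.cos(np.radians(6.2)))*PZ)
    Rn=R0@R.from_euler('y',-1.5*i,degrees=True).as_matrix(); p=n+Rn@o
    print(np.round(Rc.T@(p-pc)*1000,1).tolist()); Rc,pc=Rn,p
print(topan(pc))
```

```text
[-1.11371067e-03  4.09960655e-05  1.45597004e-02]
[7.8, -0.0, -1.6]
[7.9, -0.0, -1.0]
[7.9, 0.0, -0.4]
[7.9, 0.0, 0.2]
[7.9, 0.0, 0.8]
[7.8, 0.0, 1.4]
[7.7, 0.0, 2.0]
[7.5, 0.0, 2.6]
[7.3, 0.0, 3.1]
[7.0, 0.0, 3.7]
[-0.08522207  0.00062048  0.14137143]
```

```bash
python3 -m jog '[[[7.8,0,-1.6],[0,-1.5,0],1],[[7.9,0,-1],[0,-1.5,0],1],[[7.9,0,-0.4],[0,-1.5,0],1],[[7.9,0,0.2],[0,-1.5,0],1],[[7.9,0,0.8],[0,-1.5,0],1],[[0,0,0],[0,0,0],1]]' 60
python3 - <<'E'
from h import *
st()
E
```

```text
t: 6.05
eef_pos: [0.5792, 0.0845, 0.1718]
tool_rot: [0.231, -0.276, 0.931, 0.067]
contact_force: [-2.5, -2.6, 8.2]
gripper_width: 0.108
t 6.05 p [0.5792 0.0845 0.1718] pan [-0.0592  0.0004  0.1718] z pan 0.466 -0.002 -0.885 F [-2.5 -2.6  8.2] w 0.108
q [ 0.352  0.295 -0.568  2.134 -0.1    0.309  2.075]
```

Run:
```python
from h import *
p0,R0=now(); N=5
for i in range(1,N+1):
    a,b=np.radians(34.7+28.5*(i-1)/N),np.radians(34.7+28.5*i/N)
    print(np.round(R0.T@(.0835*(-(np.sin(b)-np.sin(a))*PX+(np.cos(b)-np.cos(a))*PZ))*1000,1).tolist())
```

```text
[8.2, 0.0, 1.4]
[8.0, 0.0, 2.2]
[7.7, 0.0, 3.0]
[7.4, 0.0, 3.8]
[7.0, 0.0, 4.5]
```

```bash
python3 -m jog '[[[8.2,0,1.4],[0,0.5,0],1],[[8,0,2.2],[0,1,0],1],[[7.7,0,3],[0,1,0],1],[[7.4,0,3.8],[0,1,0],1],[[7,0,4.5],[0,1,0],1],[[0,0,0],[0,0,0],1]]' 60
python3 - <<'E'
from h import *
st()
rgb,d=bot.read_camera('side');save('s3',rgb[120:250,160:340])
rgb,d=bot.read_camera('wrist');save('w3',rgb)
E
```

```text
t: 6.8
eef_pos: [0.5531, 0.0686, 0.139]
tool_rot: [0.19, -0.278, 0.94, 0.057]
contact_force: [-3.4, -5.4, -0.0]
gripper_width: 0.001
t 6.8 p [0.5531 0.0686 0.139 ] pan [-0.0897  0.0013  0.139 ] z pan 0.389 0.0 -0.921 F [-3.4 -5.4 -0. ] w 0.001
q [ 0.292  0.313 -0.495  2.164 -0.039  0.332  2.025]
```

View pics/w3.png

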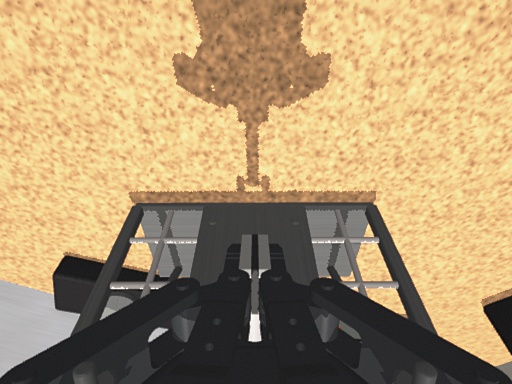

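```bash
python3 -m jog '[[[0,0,0],[0,0,0],-1],[[0,0,0],[0,0,0],-1],[[0,0,0],[0,0,0],-1],[[0,0,0],[0,0,0],-1],[[0,0,-30],[0,0,0],-1],[[0,0,-30],[0,0,0],-1],[[5,0,-30],[0,0,0],-1]]'
python3 - <<'E'
from h import *
st()
rgb,d=bot.read_camera('wrist');save('w4',rgb)
ci,T=cam('wrist');P=cloud(ci,T,d)
for k in bot.cut_out('wrist','hook')[:1]:
    p=np.array([topan(x) for x in P[k['pixels']&(d>0)]]); print(k['score'],len(p),np.percentile(p,[2,50,98],axis=0).round(4).tolist())
    for a in np.arange(-.11,0,.01):
        m=(p[:,0]>=a)&(p[:,0]<a+.01); 
        if m.sum()>3: print(a.round(3),m.sum(),p[m,1].mean().round(4),np.percentile(p[m,2],[10,50,90]).round(4))
rgb,d=bot.read_camera('side');save('s4',cv2.resize(rgb[120:260,150:340],None,fx=4,fy=4))
E
```

```text
t: 7.78
eef_pos: [0.5208, 0.0483, 0.2215]
tool_rot: [0.192, -0.279, 0.939, 0.057]
contact_force: [-0.8, -0.2, 0.4]
gripper_width: 1.004
t 7.78 p [0.5208 0.0483 0.2215] pan [-0.128   0.0018  0.2215] z pan 0.392 0.001 -0.92 F [-0.8 -0.2  0.4] w 1.004
q [ 0.471  0.133 -0.604  2.149 -0.2    0.528  2.187]
0.87 444 [[-0.0916, -0.0058, 0.1166], [-0.0834, 0.0004, 0.1771], [-0.0033, 0.0084, 0.1824]]
-0.1 64 0.0001 [0.1693 0.1726 0.1752]
-0.09 227 0.0001 [0.1731 0.1769 0.1794]
-0.08 131 0.0001 [0.1777 0.1805 0.1822]
-0.03 11 0.0088 [0.1165 0.12   0.1226]
-0.01 11 0.0027 [0.0858 0.1054 0.1281]
```

View pics/w4.png

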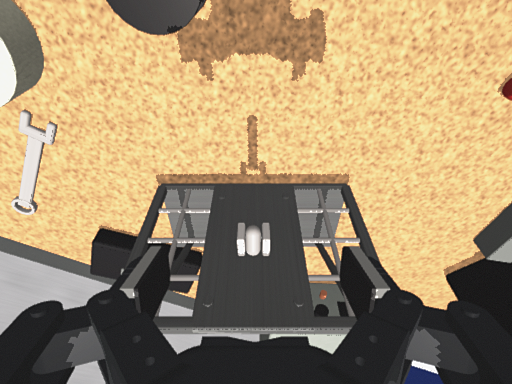

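View pics/s4.png

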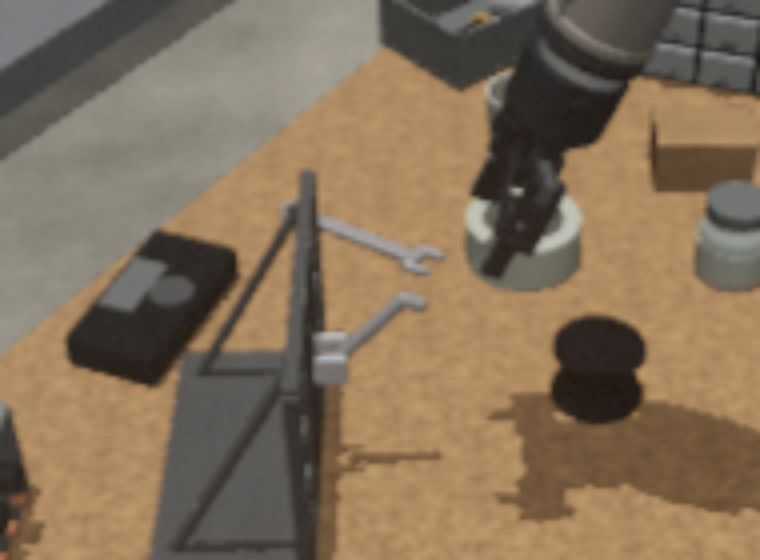

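Run:
```python
from h import *
plan(pan(-.083,.0005,.200),tool(3),4)
```

```text
[[-8.2, -0.1, 9.4],[-0.03, 5.04, -0.0],c],
   [[-9.0, -0.1, 8.6],[-0.03, 5.04, -0.0],c],
   [[-9.7, -0.1, 7.8],[-0.03, 5.04, -0.0],c],
   [[-10.3, -0.1, 6.9],[-0.03, 5.04, -0.0],c],
```

```bash
python3 -m jog '[[[-8,0,2],[0,5,0],1],[[-9,0,2],[0,5,0],1],[[-9.7,0,8],[0,5,0],1],[[-10.3,0,8],[0,5,0],1],[[0,0,5],[0,0,0],1],[[0,0,5],[0,0,0],1],[[1,0,7],[0,0,0],1],[[1,0,5],[0,0,0],1],[[1.5,0,5],[0,0,0],1],[[1.5,0,5],[0,0,0],1],[[1.5,0,5],[0,0,0],1]]' 40
python3 - <<'E'
from h import *
st()
E
```

```text
t: 9.3
eef_pos: [0.5502, 0.0669, 0.1734]
tool_rot: [0.025, -0.284, 0.958, 0.007]
contact_force: [-6.3, -4.9, 10.2]
gripper_width: 0.0
t 9.3 p [0.5502 0.0669 0.1734] pan [-0.0931  0.0014  0.1734] z pan 0.052 -0.0 -0.999 F [-6.3 -4.9 10.2] w 0.0
q [ 0.183  0.365 -0.498  1.913  0.207  0.864  1.733]
```

```bash
python3 -m jog '[[[0,0,3],[0,0,0],1],[[0.5,0,3],[0,0,0],1],[[0.5,0,2],[0,0,0],1],[[0,0,0],[0,0,0],1]]'
python3 - <<'E'
from h import *
st()
rgb,d=bot.read_camera('side');save('s5',cv2.resize(rgb[120:260,150:340],None,fx=4,fy=4))
E
```

```text
t: 9.8
eef_pos: [0.5446, 0.0631, 0.1642]
tool_rot: [0.019, -0.283, 0.959, 0.006]
contact_force: [-17.7, -8.6, 16.1]
gripper_width: -0.001
t 9.8 p [0.5446 0.0631 0.1642] pan [-0.0999  0.0013  0.1642] z pan 0.04 0.0 -0.999 F [-17.7  -8.6  16.1] w -0.001
q [ 0.181  0.373 -0.493  1.926  0.214  0.857  1.728]
```

View pics/s5.png

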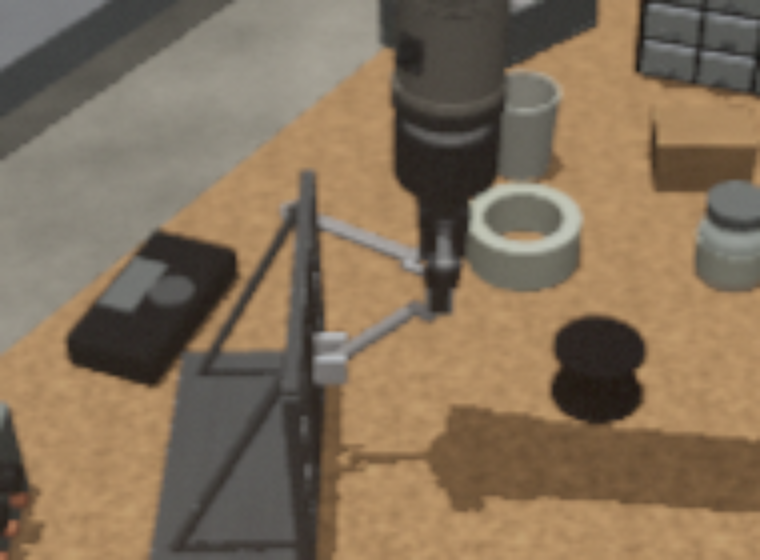

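```bash
python3 -m jog '[[[0,0,-30],[0,0,0],1],[[0,0,-30],[0,0,0],1]]'
cat >> h.py <<'E'
def hookangle():
    ci,T=cam('wrist'); rgb,d=bot.read_camera('wrist'); P=cloud(ci,T,d)
    r=bot.cut_out('wrist','hook')
    if not r: print('no hook'); return rgb
    p=P[r[0]['pixels']&(d>0)]-PO; p=np.stack([p@PX,p@PY,p[:,2]],1)
    t=p[(p[:,0]<-.06)&(p[:,0]>-.12)&(p[:,2]>.13)]
    # predicted outline: max over (bar top) - print radial max angle
    print(r[0]['score'],len(t),np.percentile(t,[2,50,98],axis=0).round(4).tolist())
    # fit hook model: distance of points to polyline (0..80 along z, then nose (-12,4)) = 6mm
    from scipy.optimize import least_squares
    def dist(a,h):
        q=p[p[:,2]>.11]-np.array([h,a[1],.115]); th=a[0]
        z=-q[:,0]*np.sin(th)+q[:,2]*np.cos(th); x=q[:,0]*np.cos(th)+q[:,2]*np.sin(th)
        L=np.stack([x,q[:,1],z],1); o=[]
        for A,B in(((0,0,0),(0,0,.08)),((0,0,.08),(-.012,0,.084))):
            A,B=map(np.array,(A,B)); s=np.clip((L-A)@(B-A)/((B-A)@(B-A)),0,1); o.append(np.linalg.norm(L-A-s[:,None]*(B-A),axis=1))
        return np.min(o,0)-.006
    for h in(-.018,-.022):
        s=least_squares(lambda a:dist(a,h),[.8,0],loss='soft_l1',f_scale=.002); print('hinge x',h,'theta',s.x.round(3),'cost',s.cost)
    return rgb
E
python3 - <<'E'
from h import *
st(); save('w6',hookangle())
E
```

```text
t: 10.1
eef_pos: [0.5469, 0.0652, 0.2255]
tool_rot: [0.025, -0.284, 0.958, 0.008]
contact_force: [-0.6, 0.3, 1.3]
gripper_width: -0.001
t 10.1 p [0.5469 0.0652 0.2255] pan [-0.0968  0.0018  0.2255] z pan 0.052 0.001 -0.999 F [-0.6  0.3  1.3] w -0.001
q [ 0.209  0.3   -0.517  1.868  0.159  0.967  1.776]
0.97 439 [[-0.0984, -0.0038, 0.1594], [-0.0886, 0.0014, 0.1659], [-0.0763, 0.0066, 0.1705]]
hinge x -0.018 theta [0.899 0.001] cost 0.000176075684543401
hinge x -0.022 theta [0.908 0.001] cost 0.000260066138194318
```

View pics/w6.png

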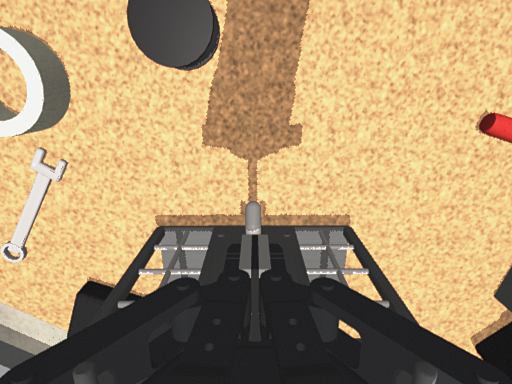

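```bash
python3 -m jog '[[[-15,0,20],[0,0,0],1],[[0,0,25],[0,0,0],1],[[0,0,10],[0,0,0],1],[[0,0,5],[0,0,0],1],[[0,0,4],[0,0,0],1],[[0,0,3],[0,0,0],1],[[0,0,0],[0,0,0],1]]'
python3 - <<'E'
from h import *
st()
E
```

```text
t: 11.08
eef_pos: [0.5633, 0.0751, 0.1652]
tool_rot: [0.026, -0.284, 0.958, 0.006]
contact_force: [-20.4, -6.3, 49.8]
gripper_width: -0.001
t 11.07 p [0.5633 0.0751 0.1652] pan [-0.0777  0.0012  0.1652] z pan 0.053 -0.004 -0.999 F [-20.4  -6.3  49.8] w -0.001
q [ 0.162  0.396 -0.494  1.891  0.229  0.858  1.706]
```

```bash
python3 -m jog '[[[0,0,-30],[0,0,0],1],[[15,0,-30],[0,0,0],1],[[0,0,0],[0,0,0],1]]'
python3 - <<'E'
from h import *
st(); save('w7',hookangle())
E
```

```text
t: 11.45
eef_pos: [0.5487, 0.0652, 0.2208]
tool_rot: [0.028, -0.284, 0.958, 0.007]
contact_force: [0.4, -0.2, -0.6]
gripper_width: -0.001
t 11.45 p [0.5487 0.0652 0.2208] pan [-0.0953  0.0008  0.2208] z pan 0.057 -0.003 -0.998 F [ 0.4 -0.2 -0.6] w -0.001
q [ 0.21   0.305 -0.518  1.873  0.167  0.952  1.769]
0.58 585 [[-0.1015, -0.0043, 0.1529], [-0.0902, 0.001, 0.1601], [-0.0714, 0.0069, 0.166]]
hinge x -0.018 theta [0.976 0.001] cost 0.0002952546508869988
hinge x -0.022 theta [0.972 0.001] cost 0.000299751002872739
```

```bash
cat >> h.py <<'E'
def toolyaw(tilt,yaw):
    t=np.radians(tilt);a=np.radians(yaw); u=np.array([np.cos(a),np.sin(a),0]); l=np.array([-np.sin(a),np.cos(a),0])
    z=np.sin(t)*u-np.cos(t)*PZ; return np.stack([np.cross(l,z),l,z],1),l,u
RC=np.array([.621,-.2065,.024])
E
python3 - <<'E'
from h import *
R1,l,u=toolyaw(-27,-15)
g=RC+.0465*l+np.array([0,0,.010]); tcp=g+.019*R1[:,2]; pre=tcp-.09*R1[:,2]; print(g,tcp,pre)
plan(pre,R1,10)
E
```

```text
[ 0.63303509 -0.16158445  0.034     ] [ 0.62470318 -0.15935192  0.01707088] [ 0.66417009 -0.16992705  0.09726146]
   [[3.7, -26.1, 11.9],[-1.01, 2.83, 4.75],c],
   [[1.0, -26.5, 11.6],[-1.01, 2.83, 4.75],c],
   [[-1.8, -26.6, 11.1],[-1.01, 2.83, 4.75],c],
   [[-4.6, -26.6, 10.5],[-1.01, 2.83, 4.75],c],
   [[-7.2, -26.2, 9.7],[-1.01, 2.83, 4.75],c],
   [[-9.9, -25.7, 8.8],[-1.01, 2.83, 4.75],c],
   [[-12.4, -24.9, 7.8],[-1.01, 2.83, 4.75],c],
   [[-14.8, -23.9, 6.7],[-1.01, 2.83, 4.75],c],
   [[-17.0, -22.7, 5.5],[-1.01, 2.83, 4.75],c],
   [[-19.1, -21.3, 4.3],[-1.01, 2.83, 4.75],c],
```

```bash
python3 -m jog '[[[4,-26,4],[-1,2.8,4.75],-1],[[1,-26.5,4],[-1,2.8,4.75],-1],[[-2,-26.5,4],[-1,2.8,4.75],-1],[[-4.6,-26.5,5],[-1,2.8,4.75],-1],[[-7.2,-26,5],[-1,2.8,4.75],-0.4],[[-10,-25.7,6],[-1,2.8,4.75],-0.4],[[-12.4,-25,6],[-1,2.8,4.75],-0.4],[[-14.8,-24,6],[-1,2.8,4.75],-0.4],[[-17,-22.7,5],[-1,2.8,4.75],-0.4],[[-19,-21.3,4],[-1,2.8,4.75],-0.4]]' 70
python3 - <<'E'
from h import *
st()
rgb,d=bot.read_camera('wrist'); ci,T=cam('wrist'); save('w8',rgb); P=cloud(ci,T,d)
from scipy.optimize import least_squares
for k in bot.cut_out('wrist','roll')[:1]:
    p=P[k['pixels']&(d>0)]; t=p[(p[:,2]>.042)&(p[:,2]<.056)][:,:2]
    f=lambda c:np.r_[np.maximum(0,np.hypot(*(t-c).T)-.055),np.maximum(0,.038-np.hypot(*(t-c).T))]
    print(k['score'],len(t),least_squares(f,t.mean(0),loss='soft_l1',f_scale=.003).x, np.median(p[p[:,2]>.04][:,2]))
R1,l,u=toolyaw(-27,-15)
g=RC+.0465*l+np.array([0,0,.010]); tcp=g+.019*R1[:,2]; pre=tcp-.09*R1[:,2]; plan(tcp,R1,4)
E
```

```text
t: 12.8
eef_pos: [0.6674, -0.1704, 0.1335]
tool_rot: [-0.231, 0.128, 0.964, 0.03]
contact_force: [0.4, -0.9, 0.5]
gripper_width: 0.704
t 12.8 p [ 0.6674 -0.1704  0.1335] pan [-0.1241 -0.2614  0.1335] z pan -0.303 0.337 -0.891 F [ 0.4 -0.9  0.5] w 0.704
q [ 0.277  0.874 -0.191  1.161  0.081  1.585  1.408]
0.98 5743 [ 0.61908862 -0.21257112] 0.04349286934188876
   [[-3.1, 0.9, 30.2],[-0.02, -0.03, -0.09],c],
   [[-3.1, 0.9, 30.2],[-0.02, -0.03, -0.09],c],
   [[-3.1, 0.9, 30.2],[-0.02, -0.03, -0.09],c],
   [[-3.1, 0.9, 30.2],[-0.02, -0.03, -0.09],c],
```

View pics/w8.png

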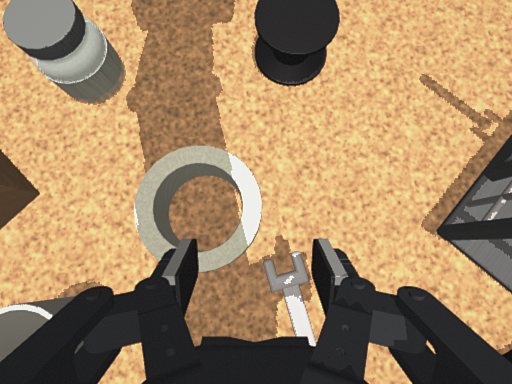

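Run:
```python
from h import *
rgb,d=bot.read_camera('wrist'); ci,T=cam('wrist'); P=cloud(ci,T,d)
from scipy.optimize import least_squares
k=bot.cut_out('wrist','roll')[0]
p=P[k['pixels']&(d>0)]; t=p[(p[:,2]>.040)&(p[:,2]<.05)][:,:2]
f=lambda c:np.r_[np.maximum(0,np.hypot(*(t-c).T)-.055),np.maximum(0,.038-np.hypot(*(t-c).T))]
print(len(t),least_squares(f,t.mean(0),loss='soft_l1',f_scale=.001).x,t.min(0),t.max(0),(t.min(0)+t.max(0))/2)
print('spanner head',P[275,285],P[258,297],P[265,268], 'tabl',P[120,350])
```

```text
6420 [ 0.62100137 -0.20535849] [ 0.56650142 -0.25994037] [ 0.67523161 -0.15081992] [ 0.62086651 -0.20538014]
spanner head [ 0.69772485 -0.15020074  0.00550219] [ 0.68538254 -0.13506152  0.00792686] [ 0.68469775 -0.16327099  0.00489619] tabl [ 0.56364707 -0.0395713   0.00061899]
```

```bash
python3 -m jog '[[[-3,1.2,30],[0,0,0],-0.4],[[-3,1.2,30],[0,0,0],-0.4],[[-3,1.2,30],[0,0,0],-0.4],[[-3,1,29],[0,0,0],-0.4],[[0,0,0],[0,0,0],-0.4]]'
python3 - <<'E'
from h import *
st()
rgb,d=bot.read_camera('wrist'); save('w9',rgb)
R1,l,u=toolyaw(-27,-15)
g=RC+.0475*l+np.array([0,0,.010]); plan(g+.019*R1[:,2],R1,1)
E
```

```text
t: 13.62
eef_pos: [0.625, -0.1525, 0.023]
tool_rot: [-0.231, 0.125, 0.964, 0.031]
contact_force: [0.2, -0.1, 0.5]
gripper_width: 0.698
t 13.62 p [ 0.625  -0.1525  0.023 ] pan [-0.1499 -0.2234  0.023 ] z pan -0.304 0.337 -0.891 F [ 0.2 -0.1  0.5] w 0.698
q [ 0.281  0.919 -0.2    1.349  0.097  1.355  1.39 ]
   [[-3.0, -5.4, 6.8],[0.01, 0.18, 0.16],c],
```

View pics/w9.png

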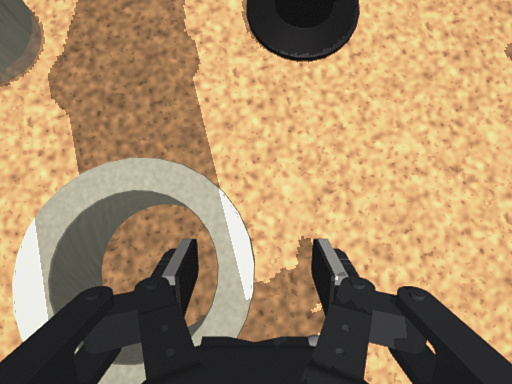

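```bash
python3 -m jog '[[[-3,-5,5],[0,0,0],-0.4],[[0,0,0],[0,0,0],0],[[0,0,0],[0,0,0],1],[[0,0,0],[0,0,0],1],[[0,0,0],[0,0,0],1],[[0,0,0],[0,0,0],1]]' 80
python3 - <<'E'
from h import *
st()
E
```

```text
t: 14.42
eef_pos: [0.6267, -0.1597, 0.0193]
tool_rot: [-0.229, 0.127, 0.965, 0.03]
contact_force: [-1.1, -1.0, 4.5]
gripper_width: 0.214
t 14.43 p [ 0.6267 -0.1597  0.0193] pan [-0.1524 -0.2303  0.0193] z pan -0.3 0.334 -0.893 F [-1.1 -1.   4.5] w 0.214
q [ 0.288  0.925 -0.196  1.344  0.1    1.349  1.396]
```

```bash
cat >> h.py <<'E'
import json,os
if os.path.exists('grip.json'):
    G=json.load(open('grip.json')); GC=np.array(G['c']); GA=np.array(G['a'])
def center(): p,Rm=now(); return p+Rm@GC, Rm@GA
def barpt(s,perp,y=0.001,hx=-.020): # along bar from hinge, perp up
    c,sn=np.cos(np.radians(35)),np.sin(np.radians(35))
    return pan(hx-c*s+sn*perp,y,.115+sn*s+c*perp)
def place(s,perp,tilt,y=0.001):
    R1=tool(tilt); return barpt(s,perp,y)-R1@GC,R1
E
python3 - <<'E'
from h import *
import json
p,Rm=now(); c=np.array([.621,-.2055,.024])
json.dump({'c':(Rm.T@(c-p)).tolist(),'a':Rm[2].tolist()},open('grip.json','w')); print((Rm.T@(c-p)).round(4),Rm[2].round(3))
E
python3 - <<'E'
from h import *
p,Rm=now(); up=p+np.array([-.02,0,.09]); print('up'); plan(up,Rm,3)
p1,R1=place(.135,-.006,22); print(p1,topan(p1)); plan(p1,R1,11,up,Rm)
E
```

```text
[-0.0035 -0.0457 -0.0071] [ 0.449  0.001 -0.893]
up
   [[19.2, -1.7, -23.9],[0.0, 0.0, 0.0],c],
   [[19.2, -1.7, -23.9],[0.0, 0.0, 0.0],c],
   [[19.2, -1.7, -23.9],[0.0, 0.0, 0.0],c],
[0.49076959 0.08222703 0.17963963] [-0.13462194  0.04666912  0.17963963]
   [[17.0, 18.5, 1.4],[0.19, -4.16, -4.49],c],
   [[15.6, 19.8, 0.2],[0.19, -4.16, -4.49],c],
   [[14.0, 21.0, -1.0],[0.19, -4.16, -4.49],c],
   [[12.2, 22.0, -2.0],[0.19, -4.16, -4.49],c],
   [[10.2, 22.9, -2.9],[0.19, -4.16, -4.49],c],
   [[8.2, 23.6, -3.6],[0.19, -4.16, -4.49],c],
   [[6.0, 24.1, -4.2],[0.19, -4.16, -4.49],c],
   [[3.8, 24.5, -4.7],[0.19, -4.16, -4.49],c],
   [[1.5, 24.7, -4.9],[0.19, -4.16, -4.49],c],
   [[-0.8, 24.7, -5.0],[0.19, -4.16, -4.49],c],
   [[-3.0, 24.5, -5.0],[0.19, -4.16, -4.49],c],
```

```bash
python3 -m jog '[[[17,-1,-28],[0,0,0],1],[[17,-1,-28],[0,0,0],1],[[17,-1,-28],[0,0,0],1],[[17,-1,-28],[0,0,0],1],[[10,0,-20],[0,0,0],1],[[0,0,0],[0,0,0],1]]'
python3 - <<'E'
from h import *
st()
rgb,d=bot.read_camera('wrist'); save('w10',rgb)
p1,R1=place(.135,-.006,22); print(p1,topan(p1)); plan(p1,R1,11)
E
```

```text
t: 15.18
eef_pos: [0.6163, -0.1609, 0.1726]
tool_rot: [-0.228, 0.127, 0.965, 0.03]
contact_force: [1.0, 0.4, -3.2]
gripper_width: 0.207
t 15.18 p [ 0.6163 -0.1609  0.1726] pan [-0.1618 -0.2256  0.1726] z pan -0.299 0.333 -0.894 F [ 1.   0.4 -3.2] w 0.207
q [ 0.297  0.746 -0.206  1.314  0.072  1.554  1.404]
[0.49076959 0.08222703 0.17963963] [-0.13462194  0.04666912  0.17963963]
   [[15.2, 18.4, 6.8],[0.19, -4.16, -4.48],c],
   [[14.2, 19.6, 5.7],[0.19, -4.16, -4.48],c],
   [[13.0, 20.7, 4.6],[0.19, -4.16, -4.48],c],
   [[11.6, 21.7, 3.7],[0.19, -4.16, -4.48],c],
   [[10.1, 22.5, 2.8],[0.19, -4.16, -4.48],c],
   [[8.5, 23.3, 2.0],[0.19, -4.16, -4.48],c],
   [[6.8, 23.9, 1.4],[0.19, -4.16, -4.48],c],
   [[5.0, 24.3, 0.9],[0.19, -4.16, -4.48],c],
   [[3.1, 24.6, 0.5],[0.19, -4.16, -4.48],c],
   [[1.2, 24.8, 0.3],[0.19, -4.16, -4.48],c],
   [[-0.7, 24.8, 0.2],[0.19, -4.16, -4.48],c],
```

View pics/w10.png

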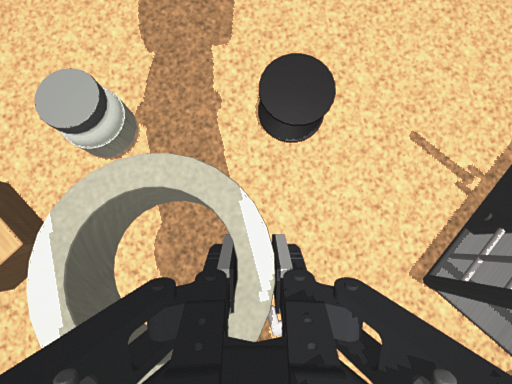

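Run:
```python
from h import *
p1,R1=place(.155,-.004,22); print(p1,topan(p1)); plan(p1,R1,11)
```

```text
[0.4779917  0.07392897 0.19274946] [-0.14985783  0.04666912  0.19274946]
   [[16.6, 17.4, 6.2],[0.19, -4.16, -4.48],c],
   [[15.6, 18.7, 4.9],[0.19, -4.16, -4.48],c],
   [[14.4, 19.9, 3.8],[0.19, -4.16, -4.48],c],
   [[13.0, 20.9, 2.7],[0.19, -4.16, -4.48],c],
   [[11.5, 21.9, 1.7],[0.19, -4.16, -4.48],c],
   [[9.9, 22.8, 0.9],[0.19, -4.16, -4.48],c],
   [[8.1, 23.5, 0.2],[0.19, -4.16, -4.48],c],
   [[6.2, 24.0, -0.4],[0.19, -4.16, -4.48],c],
   [[4.3, 24.4, -0.9],[0.19, -4.16, -4.48],c],
   [[2.3, 24.7, -1.2],[0.19, -4.16, -4.48],c],
   [[0.2, 24.8, -1.4],[0.19, -4.16, -4.48],c],
```

```bash
python3 -m jog '[[[16.6,17.4,6],[0.2,-5.5,-6],1],[[17.5,17,2],[0.2,-5.5,-6],1],[[17,17,0],[0.2,-5.5,-6],1],[[15,19,0],[0.2,-5.5,-6],1],[[12,19,0],[0.2,-5.5,-6],1],[[10,20,0],[0.2,-5.5,-6],1]]'
python3 - <<'E'
from h import *
st(); c,a=center(); print(topan(c),a@PX,a@PY,a[2])
p1,R1=place(.155,-.004,22);plan(p1,R1,5)
E
```

```text
t: 15.98
eef_pos: [0.5271, -0.0498, 0.1909]
tool_rot: [0.069, -0.174, 0.981, 0.053]
contact_force: [-0.1, -0.5, -1.7]
gripper_width: 0.212
t 15.97 p [ 0.5271 -0.0498  0.1909] pan [-0.176  -0.0839  0.1909] z pan 0.167 0.043 -0.985 F [-0.1 -0.5 -1.7] w 0.212
q [ 4.760e-01  2.790e-01 -4.860e-01  1.993e+00 -1.000e-03  7.850e-01
  1.937e+00]
[-0.18368723 -0.12940294  0.1947277 ] -0.5815610636209165 0.06330126170358447 0.8110361764723217
   [[0.8, 26.6, 1.6],[0.21, -2.52, -2.66],c],
   [[-0.4, 26.6, 1.5],[0.21, -2.52, -2.66],c],
   [[-1.5, 26.5, 1.5],[0.21, -2.52, -2.66],c],
   [[-2.7, 26.5, 1.5],[0.21, -2.52, -2.66],c],
   [[-3.8, 26.3, 1.5],[0.21, -2.52, -2.66],c],
```

```bash
python3 -m jog '[[[1,26.6,1],[0.2,-3.5,-3.3],1],[[0,26.6,1],[0.2,-3.3,-3.3],1],[[-1.5,26.5,1],[0.2,-3.3,-3.3],1],[[-2.7,26.5,1],[0.2,-2.5,-3.3],1],[[-3.5,26.3,1],[0.2,0,0],1],[[0,0,0],[0,0,0],1]]'
python3 - <<'E'
from h import *
st(); c,a=center(); print(topan(c),a@PX,a@PY,a[2])
rgb,d=bot.read_camera('side');save('s11',cv2.resize(rgb[110:260,150:350],None,fx=4,fy=4))
rgb,d=bot.read_camera('wrist');save('w11',rgb)
ci,T=cam('wrist');P=cloud(ci,T,d)
for k in bot.cut_out('wrist','roll')[:1]: 
    p=P[k['pixels']&(d>0)]; np.save('pics/roll11.npy',p); print(k['score'],len(p))
p1,R1=place(.135,-.006,22);plan(p1,R1,2)
E
```

```text
t: 16.73
eef_pos: [0.4739, 0.0728, 0.1944]
tool_rot: [0.181, -0.278, 0.942, 0.054]
contact_force: [-0.2, -0.3, -1.9]
gripper_width: 0.209
t 16.73 p [0.4739 0.0728 0.1944] pan [-0.1539  0.048   0.1944] z pan 0.371 0.001 -0.928 F [-0.2 -0.3 -1.9] w 0.209
q [ 0.469  0.102 -0.676  2.254 -0.172  0.459  2.092]
[-0.15340251  0.00232523  0.20215784] -0.7490202522044024 0.0013298041158061708 0.6625457670294694
0.91 23126
   [[-5.8, 0.8, 10.7],[-0.04, -0.04, -0.18],c],
   [[-5.7, 0.8, 10.7],[-0.04, -0.04, -0.18],c],
```

View pics/s11.png

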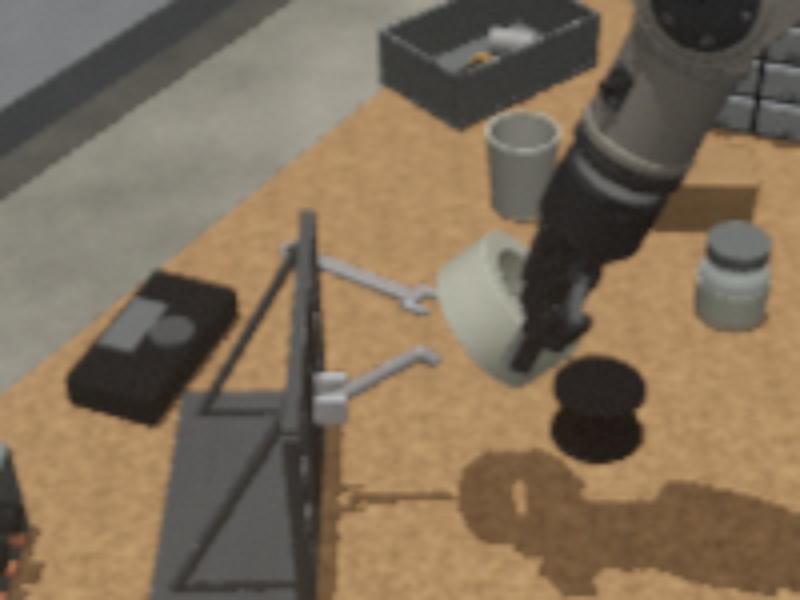

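View pics/w11.png

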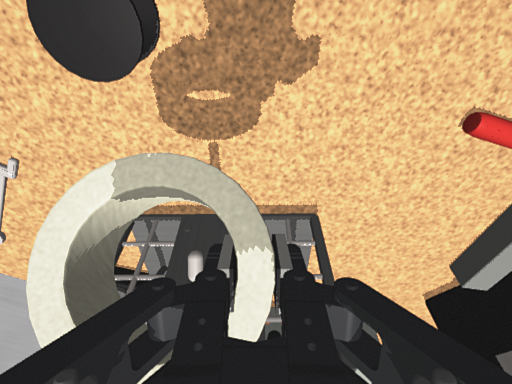

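```bash
cat >> h.py <<'E'
def rollfit(p,c0,a0):
    from scipy.optimize import least_squares
    p=p[::max(1,len(p)//3000)]
    e1=np.cross(a0,PY);e1/=np.linalg.norm(e1);e2=np.cross(a0,e1)
    def f(v):
        a=a0+v[3]*e1+v[4]*e2;a/=np.linalg.norm(a); q=p-(c0+v[:3]); h=q@a; r=np.linalg.norm(q-h[:,None]*a,axis=1)
        dr=np.abs(r-.0465)-.0085; dh=np.abs(h)-.024
        out=np.hypot(np.maximum(dr,0),np.maximum(dh,0)); return out+np.minimum(np.maximum(dr,dh),0)
    s=least_squares(f,np.zeros(5),loss='soft_l1',f_scale=.002); v=s.x
    a=a0+v[3]*e1+v[4]*e2;a/=np.linalg.norm(a); return c0+v[:3],a,np.median(np.abs(f(v)))
E
python3 - <<'E'
from h import *
c,a=center(); p=np.load('pics/roll11.npy'); c1,a1,r=rollfit(p,c,a)
print(topan(c),topan(c1),r,[a@PX,a@PY,a[2]],[a1@PX,a1@PY,a1[2]])
E
```

```text
[-0.15293522 -0.0004617   0.20295274] [-0.15198354  0.00072306  0.20369003] 0.00034135922890807247 [np.float64(-0.7502465573075067), np.float64(0.004734169507411082), np.float64(0.6611412034409213)] [np.float64(-0.7452642524355284), np.float64(0.005487552124352103), np.float64(0.6667466391466816)]
```

Run:
```python
from h import *
st()
p1,R1=place(.055,-.008,22);plan(p1,R1,8)
```

```text
t 16.88 p [0.4759 0.0709 0.1951] pan [-0.1533  0.0452  0.1951] z pan 0.373 -0.001 -0.928 F [ 0.4 -0.7 -2.1] w 0.211
q [ 0.471  0.104 -0.674  2.251 -0.172  0.459  2.093]
   [[-6.7, 0.2, 11.2],[-0.01, -0.01, -0.04],c],
   [[-6.7, 0.2, 11.2],[-0.01, -0.01, -0.04],c],
   [[-6.7, 0.2, 11.2],[-0.01, -0.01, -0.04],c],
   [[-6.7, 0.2, 11.2],[-0.01, -0.01, -0.04],c],
   [[-6.7, 0.2, 11.2],[-0.01, -0.01, -0.04],c],
   [[-6.7, 0.2, 11.2],[-0.01, -0.01, -0.04],c],
   [[-6.7, 0.2, 11.2],[-0.01, -0.01, -0.04],c],
   [[-6.7, 0.2, 11.2],[-0.01, -0.01, -0.04],c],
```

```bash
python3 -m jog '[[[-6.7,0.2,11.2],[0,0,0],1],[[-6.7,0.2,11.2],[0,0,0],1],[[-6.7,0.2,11.2],[0,0,0],1],[[-6.7,0.2,11.2],[0,0,0],1],[[0,0,0],[0,0,0],1]]'
python3 - <<'E'
from h import *
st(); c,a=center(); print(topan(c))
rgb,d=bot.read_camera('side');save('s12',cv2.resize(rgb[110:260,150:350],None,fx=4,fy=4))
rgb,d=bot.read_camera('wrist');save('w12',rgb)
E
```

```text
t: 17.5
eef_pos: [0.511, 0.0943, 0.1634]
tool_rot: [0.182, -0.276, 0.942, 0.054]
contact_force: [-0.9, -0.9, -1.9]
gripper_width: 0.207
t 17.5 p [0.511  0.0943 0.1634] pan [-0.1111  0.0458  0.1634] z pan 0.373 -0.001 -0.928 F [-0.9 -0.9 -1.9] w 0.207
q [ 0.331  0.222 -0.608  2.214  0.011  0.381  1.888]
[-1.10801451e-01  7.00687440e-05  1.71247411e-01]
```

View pics/s12.png

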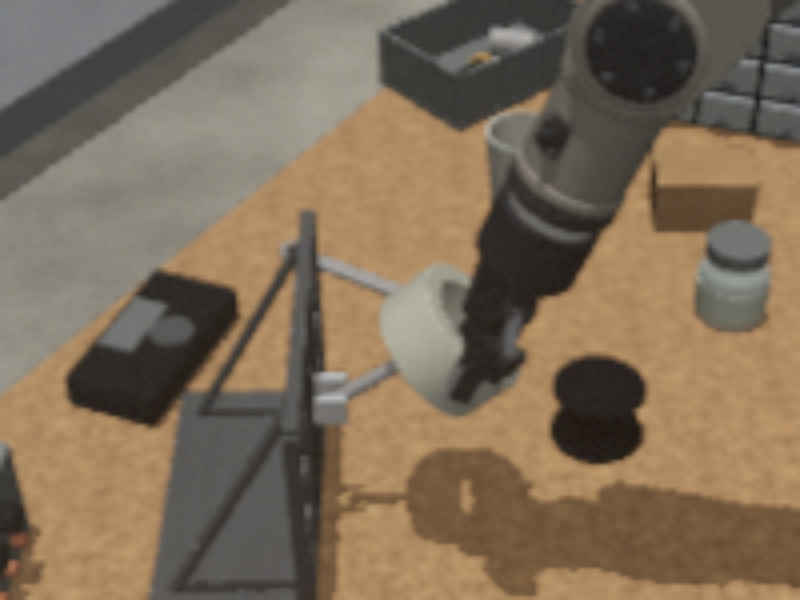

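View pics/w12.png

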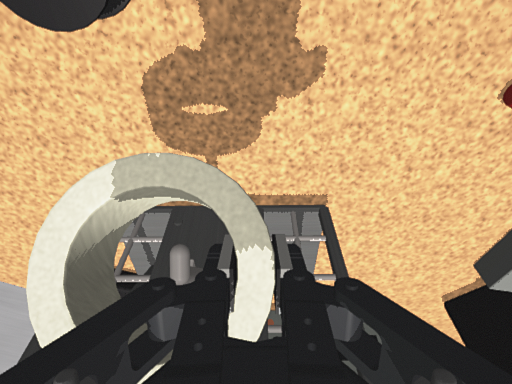

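```bash
python3 -m jog '[[[-6.7,0.2,11.2],[0,0,0],1],[[-6.7,0.2,11.2],[0,0,0],1],[[-6.7,0.2,11.2],[0,0,0],1],[[-6.7,0.2,11.2],[0,0,0],1],[[0,0,0],[0,0,0],1]]'
python3 - <<'E'
from h import *
st(); c,a=center(); print(topan(c))
p1,R1=place(.048,-.008,22);plan(p1,R1,1)
p1,R1=place(.048,-.026,22);plan(p1,R1,1)
rgb,d=bot.read_camera('side');save('s13',cv2.resize(rgb[110:260,150:350],None,fx=4,fy=4))
rgb,d=bot.read_camera('wrist');save('w13',rgb)
E
```

```text
t: 18.23
eef_pos: [0.5456, 0.1183, 0.1323]
tool_rot: [0.183, -0.276, 0.942, 0.054]
contact_force: [0.2, -0.2, -2.2]
gripper_width: 0.212
t 18.23 p [0.5456 0.1183 0.1323] pan [-0.069   0.047   0.1323] z pan 0.374 -0.001 -0.927 F [ 0.2 -0.2 -2.2] w 0.212
q [ 0.18   0.322 -0.504  2.168  0.138  0.323  1.746]
[-0.06867323  0.00136166  0.14016822]
   [[-2.6, -0.3, 5.6],[-0.08, -0.05, -0.28],c],
   [[12.4, -0.4, 15.4],[-0.08, -0.05, -0.28],c],
```

View pics/w13.png

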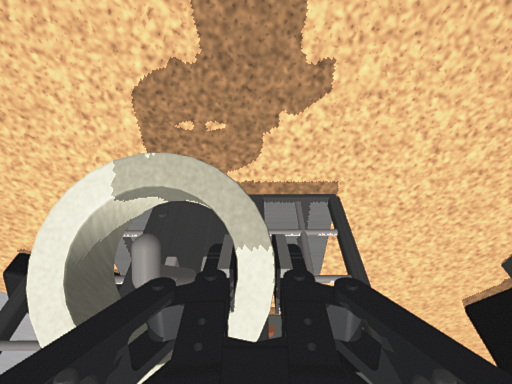

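View pics/s13.png

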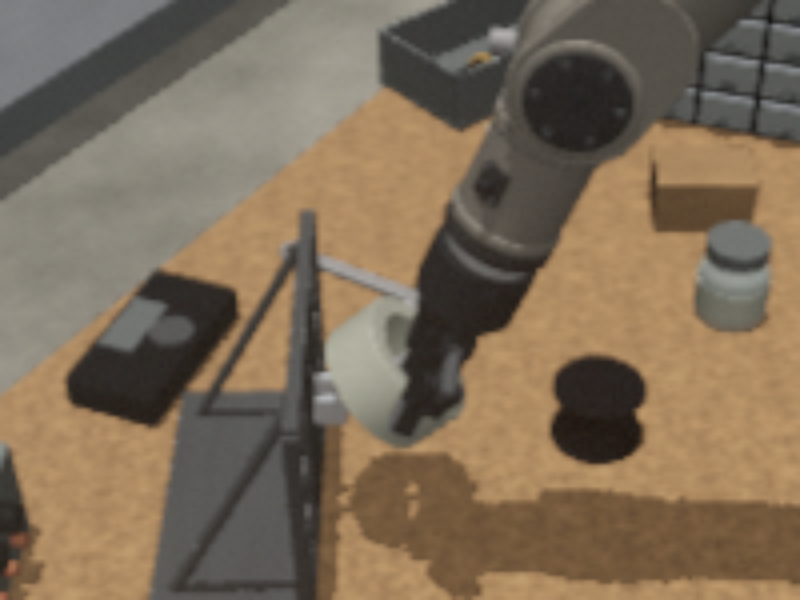

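```bash
python3 -m jog '[[[4,0,2.6],[0,0,0],1],[[4,0,2.6],[0,0,0],1],[[4,0,2.6],[0,0,0],1],[[4,0,2.6],[0,0,0],1],[[0,0,0],[0,0,0],1]]'
python3 - <<'E'
from h import *
st(); c,a=center(); print(topan(c))
E
```

```text
t: 18.95
eef_pos: [0.5357, 0.1115, 0.1167]
tool_rot: [0.183, -0.276, 0.942, 0.054]
contact_force: [-0.2, -0.1, -1.8]
gripper_width: 0.208
t 18.95 p [0.5357 0.1115 0.1167] pan [-0.081   0.0468  0.1167] z pan 0.373 -0.002 -0.928 F [-0.2 -0.1 -1.8] w 0.208
q [ 0.178  0.334 -0.491  2.202  0.152  0.278  1.741]
[-0.08066158  0.00109208  0.12459707]
```

```bash
python3 -m jog '[[[2.5,0,1.6],[0,0,0],1],[[2,0,1.3],[0,0,0],1],[[0,0,0],[0,0,0],1]]'
python3 - <<'E'
from h import *
st(); c,a=center(); print(topan(c))
E
```

```text
t: 19.32
eef_pos: [0.5334, 0.1101, 0.1126]
tool_rot: [0.183, -0.276, 0.942, 0.054]
contact_force: [0.2, -0.2, -2.2]
gripper_width: 0.212
t 19.32 p [0.5334 0.1101 0.1126] pan [-0.0837  0.0468  0.1126] z pan 0.374 -0.002 -0.927 F [ 0.2 -0.2 -2.2] w 0.212
q [ 0.176  0.338 -0.487  2.211  0.156  0.265  1.739]
[-0.08339639  0.00113203  0.12050284]
```

```bash
python3 -m jog '[[[1.2,0,2.5],[0,0,0],1],[[0.5,0,2],[0,0,0],1],[[0,0,0],[0,0,0],1]]'
python3 - <<'E'
from h import *
st(); c,a=center(); print(topan(c))
E
```

```text
t: 19.7
eef_pos: [0.5358, 0.1128, 0.1098]
tool_rot: [0.186, -0.278, 0.941, 0.054]
contact_force: [0.5, 6.9, 6.0]
gripper_width: 0.206
t 19.7 p [0.5358 0.1128 0.1098] pan [-0.0802  0.0478  0.1098] z pan 0.38 -0.002 -0.925 F [0.5 6.9 6. ] w 0.206
q [ 0.165  0.346 -0.479  2.212  0.164  0.25   1.733]
[-0.07978643  0.00211407  0.11771969]
```

```bash
python3 -m jog '[[[0,0,0],[0,0,0],0.3],[[0,0,0],[0,0,0],0.24],[[0,0,0],[0,0,0],0.24],[[0,0,0],[0,0,0],0.24]]'
python3 - <<'E'
from h import *
st()
rgb,d=bot.read_camera('side');save('s14',cv2.resize(rgb[110:260,150:350],None,fx=4,fy=4))
rgb,d=bot.read_camera('wrist');save('w14',rgb)
E
```

```text
t: 20.2
eef_pos: [0.5286, 0.1154, 0.1065]
tool_rot: [0.18, -0.28, 0.941, 0.056]
contact_force: [-14.5, 14.5, 3.8]
gripper_width: 0.375
t 20.2 p [0.5286 0.1154 0.1065] pan [-0.0849  0.0539  0.1065] z pan 0.37 0.006 -0.929 F [-14.5  14.5   3.8] w 0.375
q [ 0.164  0.346 -0.485  2.219  0.163  0.255  1.733]
```

View pics/w14.png

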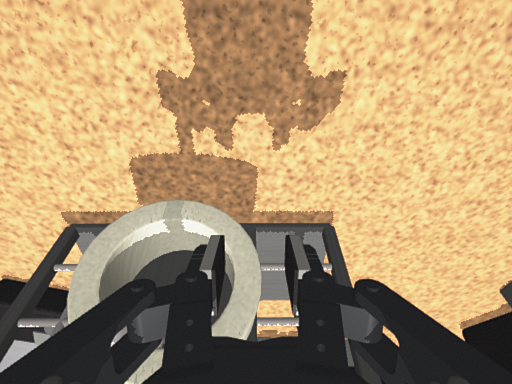

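View pics/s14.png

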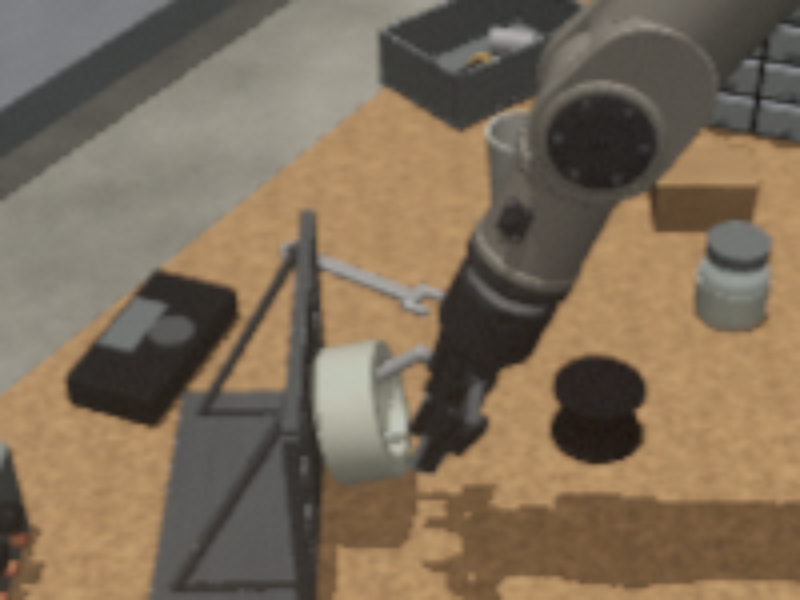

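```bash
python3 -m jog '[[[0,6,0],[0,0,0],0.3],[[6,1,-4],[0,0,0],0.3],[[10,0,-6],[0,0,0],0.3],[[14,0,-8],[0,0,0],0.3],[[14,0,-10],[0,0,0],0.3]]'
python3 - <<'E'
from h import *
st()
rgb,d=bot.read_camera('side');save('s15',cv2.resize(rgb[110:260,150:350],None,fx=4,fy=4))
ci,T=cam('wrist');rgb,d=bot.read_camera('wrist');save('w15',rgb);P=cloud(ci,T,d)
for k in bot.cut_out('wrist','roll')[:1]:
    p=P[k['pixels']&(d>0)]; c,a,r=rollfit(p,pan(-.035,0,.095),-PX); print(k['score'],len(p),topan(c),r,a@PX,a@PY,a[2], 'dist seat',np.linalg.norm(c-barpt(.04,0)))
E
```

```text
t: 20.92
eef_pos: [0.486, 0.0869, 0.1175]
tool_rot: [0.183, -0.275, 0.942, 0.053]
contact_force: [0.6, 0.3, 0.6]
gripper_width: 0.349
t 20.93 p [0.486  0.0869 0.1175] pan [-0.1361  0.0532  0.1175] z pan 0.374 -0.003 -0.927 F [0.6 0.3 0.6] w 0.349
q [ 0.304  0.27  -0.581  2.307  0.097  0.244  1.817]
0.79 4416 [-0.04050119  0.00244272  0.10018451] 0.00037743024569614203 -0.9614844053590805 0.05454863089880156 0.2693922514074253 dist seat 0.03972677501089591
```

View pics/s15.png

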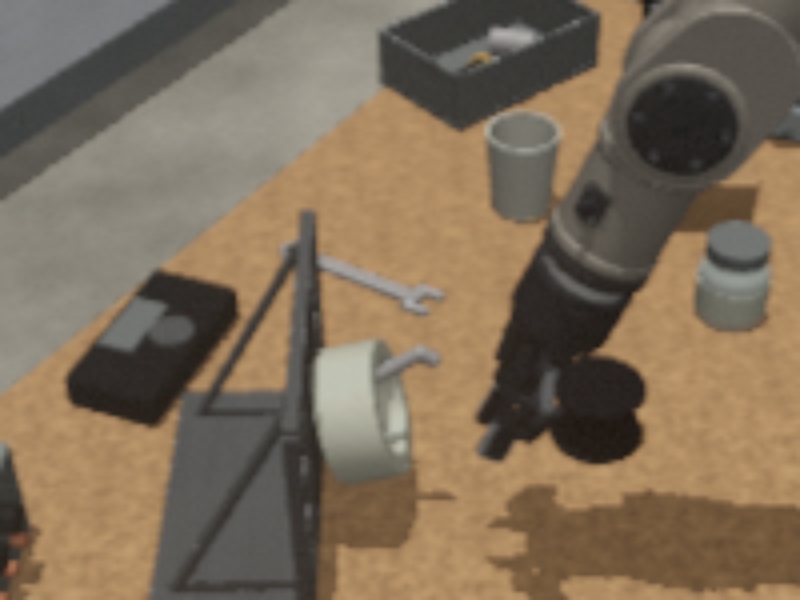

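View pics/w15.png

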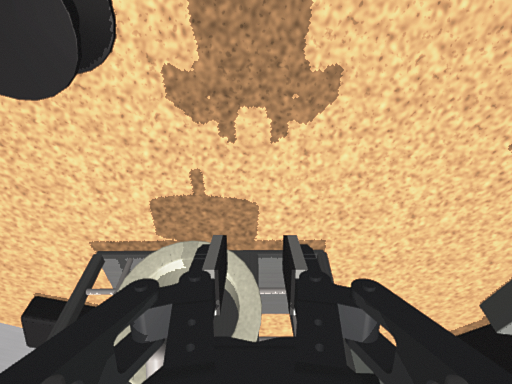

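```bash
python3 -m jog '[[[8,0,-20],[0,0,0],0.3],[[8,0,-20],[0,0,0],0.3],[[8,0,-20],[0,0,0],0.3],[[0,0,0],[0,0,0],0.3],[[0,0,0],[0,0,0],0.3],[[0,0,0],[0,0,0],0.3],[[0,0,0],[0,0,0],0.3],[[0,0,0],[0,0,0],0.3]]'
python3 - <<'E'
from h import *
st()
for i in range(2):
  ci,T=cam('wrist');rgb,d=bot.read_camera('wrist');P=cloud(ci,T,d)
  for k in bot.cut_out('wrist','roll')[:1]:
    p=P[k['pixels']&(d>0)]; c,a,r=rollfit(p,pan(-.035,0,.095),-PX); print(k['score'],len(p),topan(c),r,a@PX,a[2], 'dist seat',np.linalg.norm(c-barpt(.04,0)))
save('w16',rgb)
hookangle()
rgb,d=bot.read_camera('scene');save('sc16',rgb)
E
```

```text
t: 22.08
eef_pos: [0.4491, 0.0646, 0.1639]
tool_rot: [0.183, -0.276, 0.942, 0.054]
contact_force: [-0.3, 0.3, -0.2]
gripper_width: 0.352
t 22.07 p [0.4491 0.0646 0.1639] pan [-0.1792  0.0546  0.1639] z pan 0.374 -0.002 -0.927 F [-0.3  0.3 -0.2] w 0.352
q [ 0.596  0.131 -0.8    2.331 -0.136  0.366  2.077]
0.72 4138 [-0.04050711  0.0024959   0.09994915] 0.00041052393262465924 -0.9613905156291237 0.2696692432882476 dist seat 0.03995068637268643
0.63 4185 [-0.04048969  0.00254249  0.10005388] 0.0003947193134513499 -0.9617565527226005 0.26793390371733 dist seat 0.03985823130723114
no hook
```

View pics/sc16.png

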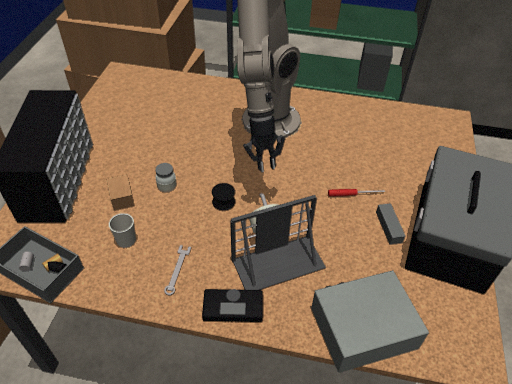

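View pics/w16.png

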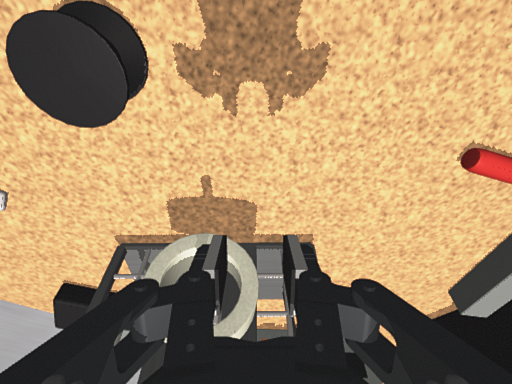

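The roll is hanging still on the hook against the panel. The spanner (178,270), cup (123,230), jar (165,178), carton (122,192), battery (390,222) and driver (355,192) are where they started. The arm is clear, so I'm handing in.

Run:
```python
from h import *
print(bot.hand_in()); print(bot.get_obs()['t'])
```

```text
the job is handed in; nothing more can be done
None
the job is handed in; nothing more can be done
```

I folded the hook out onto its stop, hung the roll of tape on it, and handed the job in at about 22 s of the 58 s allowed. The hand-in gives no verdict.

- **Hook:** My first pinch slipped off the nose at about 0.7 rad. I pushed the hook the rest of the way down with shut fingers, and a fit to the camera depth then read about 0.97 rad. My last try at measuring the angle, with the roll already on, found no hook in the picture. In the side view just before that the hook still looked folded out.
- **Roll:** I gripped it by its wall, threaded it over the hook, lowered it until it touched the bar and let go. It slid back to the panel without a push. Two fits taken just after each other put its centre 40 mm in front of the plate (limit 62), 100 mm above the table, and about 40 mm from the hook's seat point (limit 50).
- **Robot:** It was clear of everything, with about zero force on the tool.
- **Other things on the table:** The spanner, cup, jar, carton, battery and driver looked unmoved in the last scene picture. The arm hid the spool in the first one, so I only know that nothing came close to it.
- **Forces:** The force at the tool reached about 54 N during the final push on the hook, made with the fingertips rather than the gripper body. When I released the roll, a finger also pressed the bar sideways with about 20 N.

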